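# Set the vial shaker's speed dial to five and start it

### The arm

A 7-joint arm with a two-finger parallel gripper is mounted at the origin on the work surface. World frame = base frame: x ahead of the robot, y to its left, z up, the work surface at z = 0. Lengths are in m, angles in rad, forces in N, time in s.
With the tool pointing down it reaches from about 0.4 to 0.875 m from the base axis. Payload 19.3 kg.
Tool frame: the origin (TCP) lies midway between the tips of the shut fingers; the grasp point (between the pads) lies 19 mm behind it; z points along the fingers, y is the line along which they close (so a half turn about z gives the same grasp; the last joint's range is limited). The gripper opens to 85 mm and grips with 20 to 120 N. Pads are 22 mm wide; open, the fingers measure 114 mm over their backs; the gripper's body (76 mm by 85 mm) begins 54 mm behind the grasp point. The pads swing forward as they close: fully open they stand 13 mm farther back than shut.
Start: joints at [-0.07, 0.521, -0.036, 1.599, 0.021, 1.021, -0.113], TCP at [0.625, -0, 0.231] pointing down, gripper open.
Joint ranges: [-2.91, 2.91], [-0.3, 2.13], [-1.5, 1.42], [0.17, 2.43], [-1.26, 4.41], [0.16, 1.93], [-2.52, 2.52]. Speed limits (rad/s): [1.89, 1.89, 2.39, 2.39, 3.01, 3.01, 3.01].

### API

Orientations are given as [roll, pitch, yaw] about the fixed x, y, z axes, in that order (R = Rz(yaw) Ry(pitch) Rx(roll)).
In Python, from workcell import * gives the robot as it stands. The module is installed in compiled form; this text tells all that it offers.
- The arm moves only by the tool play_rows, never from a script. Its argument "deltas" is a list of rows, each a list of 7 numbers: the shift along the tool's x, y, z in units of 500 mm (1.0 is 500 mm), then the turn, a rotation vector about the tool's x, y, z in units of 120 degrees (1.0 is 120 degrees), then the closure, from 0 (fully open) to 1 (shut). A call has 1 to 10 rows; each row is the pose to reach, as a shift and turn from the pose commanded when the call began, along the tool's axes at that moment; what a row does not reach only later rows make up. A row lasts 1/10 s, in which the tool goes at most 50 mm and 8.59 degrees, less where a joint would pass 70% of its speed; a pose out of reach is approached as far as the arm can. A call with a number of a shift or a turn outside -1 to 1 is refused whole. A call with a gripper value outside its range is refused whole. The fingers move at their own pace and stop on an object; "newtons" is the grip in N (left out, the last holds). Time passes only in rows, so rows that repeat a pose let the fingers close. It gives the time, the measured TCP pose, the force, the opening and the grip force at its end, in the units of the state.
- observe(): the state, without advancing time (a new reading comes with each control period).
- grab_frame(name): name is "scene" or "side" or "wrist"; returns the picture (420x560x3 uint8, red, green, blue); there is no depth.
- get_calibration(name): a dict with "fovy" (degrees; the focal length in pixels is half the picture's height over the tangent of half this angle, whatever the lens; pixels are square), "cx", "cy" (the principal point, pixels), "xyz" and "rotation" of the camera in the world. Camera axes: x right, y down, z forward; pixel columns grow to the right and rows downward; lengths in m; the calibration is good to about 2 mm. A picture is of the moment at which its call begins: read the wrist's pose just before it. get_calibration takes no time and is no camera call; for the wrist camera it gives the pose at the moment of the call.
- job_done(): hands the job in; it is judged then, once.
The state is a dict: "clock": time; "qpos": joint angles; "qd": joint speeds; "joint_efforts": joint torques, N m; "position": TCP position; "tool_rot": TCP orientation; "force": force on the tool from outside, world axes, zero at the start; "moment": the same for the moment, N m; "grip_width": finger opening in m; "finger_force": force on a finger pad.
Only numpy, scipy, OpenCV 4.12 (cv2) and the standard library are available. Lean on these libraries where they do the work, as an engineer would, in place of code of your own. Each camera call takes 0.05 s, during which the arm holds its last target. There are 200 camera calls.

### The job

Turn the vial shaker's speed dial by pushing its wing round with a fingertip, counting the clicks, until it rests in speed position 5 (the fifth click clockwise from the ring-shaped off mark, which is position 0). Then press the start key fully down with a fingertip and let it come up again. Do not press the key while the dial stands elsewhere, and do not lift or shift the vial rack, the bottle and the loose bottle caps.

Things in the scene. Friction and masses are not known exactly. Their poses are not given: they have to be found in the camera images.
- shaker: White vial shaker, fixed to the bench. Origin on its underside; +x runs from the operator to the raised rear, +y to the operator's left. Front deck: top 55 mm above the bench, x -70 to 90 mm, y -125 to 125 mm. Behind it (x 90 to 240 mm) the case is 70 mm high and carries a grey platform, top at 80 mm. Dial axis at x 0, y +55 mm; start key at x 0, y -65 mm.
- dial (a joint): Speed dial angle in rad, growing CLOCKWISE from above. Click positions 0 to 7, 36 degrees apart: position n reads 0.628 n (5 reads 3.142); stops at 0 and 4.40. Starts at 0, 1 or 2. In the shaker's frame the wing points at azimuth 126 degrees minus this angle, anticlockwise from +x: position 0 points front left, 5 rear right. Once past halfway between positions it snaps into the next.
- dial_hub (a point): On the dial's vertical axis, on top of its black disc (54 mm diameter, 10 mm thick), 66 mm above the bench. Turns with the dial, x along the wing. The detent resists with up to about 5 N applied 30 mm from the axis. White marks on the deck round the dial: a ring at position 0, then bars growing longer from 1 to 7.
- wing_tip (a point): Outer end of the dial's wing, on its top edge, 42 mm from the axis, 92 mm above the bench. The wing is one black upright radial rib with a white line on top, 10 mm thick, from 10 mm behind the axis to 42 mm out, standing 26 mm above the disc.
- start_key (a joint): Travel of the start key in m: 0 up, 0.006 fully down. Spring return, 5 N when fully down.
- start_key_top (a point): Middle of the top of the start key when up, 77 mm above the bench: a round white push button, 26 mm diameter, in a round grey housing (42 mm diameter, top 67 mm above the bench). It is pressed straight down.
- vial_rack: Black vial rack with capped vials, 85 x 125 x 36 mm, 0.35 kg, standing loose on the shaker's platform (its top 116 mm above the bench). Origin at the middle of its underside. Not to be moved.
- bottle: Amber bottle with green cap, 70 mm diameter, 143 mm high, loose on the bench to the right of the shaker. Origin at the middle of its underside. Not to be moved.
- cap_a: Loose green bottle cap, 46 mm diameter, 20 mm high, on the bench in front of the shaker. Origin at the middle of its underside. Not to be moved.
- cap_b: Second such cap, on the bench in front of the shaker. Not to be moved.

How it is judged:
By the outcome, as a careful person would: the job done as asked, in the order asked, and still so for the second after the job is handed in, with the robot touching nothing.
It also fails if it takes over 51 s, if anything falls off the work surface, if the arm or the gripper's body presses on something with over 40 N, if the wrist force passes 120 N, or if a joint passes its speed limit or range.

## Working session

There is one attempt and no reset: what is moved stays moved. The work goes in short steps, Python scripts to look and compute and a tool call to move; the robot and the scene stay as the last step left them, time stands still between calls to the robot, and variables do not carry over. Pictures are saved under pics/ and viewed, at most 10 in all, crops included, and the job is handed in when it is done.

Besides the shell and the picture viewer there is one more tool, called after ">>>" as a command line: name --pt "numbers of a row" for each row, then --argument value for the rest. play_rows: Moves the arm, as the interface text tells. Its arguments: {"type":"object","properties":{"deltas":{"type":"array"},"newtons":{"type":"number"}},"required":["deltas"]}

```bash
mkdir -p pics; cat > h.py <<'E'
from workcell import *
import numpy as np, cv2
def K(c): 
    f=210/np.tan(np.radians(c["fovy"])/2); return f
def ray(c,u,v):
    f=K(c); d=np.array([(u-c["cx"])/f,(v-c["cy"])/f,1.]); R=np.array(c["rotation"])
    if R.shape!=(3,3):
        from scipy.spatial.transform import Rotation as Q; R=Q.from_euler('xyz',R).as_matrix()
    return np.array(c["xyz"]),R@d
def onz(c,u,v,z):
    o,d=ray(c,u,v); return o+d*(z-o[2])/d[2]
def proj(c,p):
    o,_=ray(c,0,0); R=np.array([ray(c,c["cx"],c["cy"])[1]]); 
    Rm=np.array(c["rotation"])
    if Rm.shape!=(3,3):
        from scipy.spatial.transform import Rotation as Q; Rm=Q.from_euler('xyz',Rm).as_matrix()
    q=Rm.T@(np.array(p)-o); f=K(c); return q[:2]/q[2]*f+[c["cx"],c["cy"]]
def tri(c1,p1,c2,p2):
    o1,d1=ray(c1,*p1);o2,d2=ray(c2,*p2)
    s=np.linalg.lstsq(np.c_[d1,-d2],o2-o1,rcond=None)[0]
    a,b=o1+d1*s[0],o2+d2*s[1]; return (a+b)/2,np.linalg.norm(a-b)
def save(n,im): cv2.imwrite("pics/"+n,im[:,:,::-1])
E
python3 - <<'E'
from h import *
import json
for n in ["scene","side","wrist"]:
    im=grab_frame(n); save(n+"0.png",im); print(n,get_calibration(n))
print(observe())
E
```

```text
scene {'fovy': 57.77722610870115, 'cx': 272.45868457898376, 'cy': 208.29776504579164, 'xyz': array([1.07205773, 0.14954922, 0.63567003]), 'rotation': array([-2.32683468,  0.00362699,  1.92231135])}
side {'fovy': 52.526038344351946, 'cx': 276.08358312162665, 'cy': 205.20269304605407, 'xyz': array([ 0.40602547, -0.63297874,  0.83119314]), 'rotation': array([-2.4659422 ,  0.01129662, -0.21505566])}
wrist {'fovy': 65.75935517696482, 'cx': 282.8761529959128, 'cy': 216.22300237552165, 'xyz': array([0.62493802, 0.0739324 , 0.37392737]), 'rotation': array([ 2.84654299e+00,  5.70366672e-04, -2.71457401e-04])}
{'clock': 0.15, 'qpos': array([-0.07023423,  0.52184539, -0.03630101,  1.59985874,  0.02115576,
        1.02111438, -0.11280847]), 'qd': array([ 0.00099928, -0.00258084, -0.00128387, -0.00180373,  0.00080538,
       -0.00139306, -0.00019656]), 'joint_efforts': array([ 4.00798544e-04, -9.27376485e+01,  1.98035471e+00, -3.70049715e+01,
        1.79930578e-02,  6.46477114e-03, -1.41420460e-05]), 'position': array([ 6.24750233e-01, -1.12583766e-05,  2.30884558e-01]), 'tool_rot': array([-3.14075031e+00,  3.23123431e-05,  1.57076341e+00]), 'force': array([-0.10274478,  0.1339147 ,  0.52828299]), 'moment': array([-0.01191001,  0.0602284 ,  0.01178491]), 'finger_force': 0.0, 'grip_width': 0.08508572912097338}
```

View pics/scene0.png

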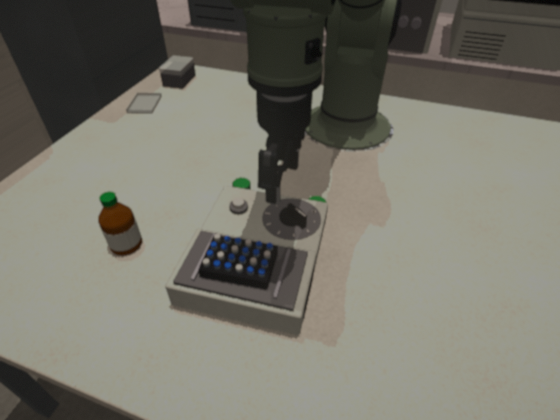

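View pics/side0.png

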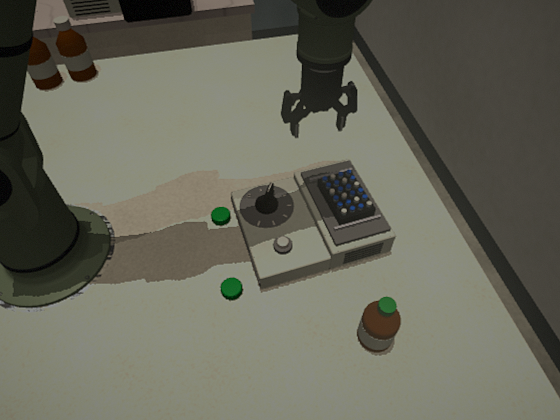

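View pics/wrist0.png

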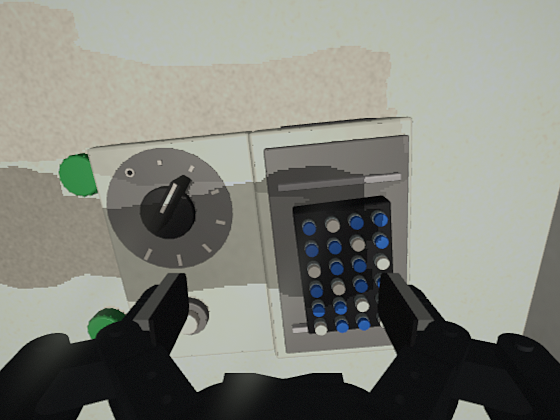

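The wrist view shows the dial at about (168,212), the ring mark at (129,172) and the wing pointing to about (186,180), near the second bar, so position 2. The key is at about (195,316), partly behind a finger. In the side view the dial is at (266,203) and the key at (283,242); in the scene view the key is at (238,204). The caps are in front of the shaker and the bottle is to its right.

```bash
cat > m.py <<'E'
from h import *
from scipy.optimize import least_squares
rd=lambda n: cv2.imread("pics/"+n)
c={n:get_calibration(n) for n in ["scene","side","wrist"]}
im=rd("wrist0.png"); g=cv2.cvtColor(im,cv2.COLOR_BGR2GRAY)
bg=cv2.medianBlur(g,21).astype(int); m=((g.astype(int)-bg)>25).astype(np.uint8)
ap=[(129,172),(159,162),(191,168),(213,192),(221,222),(208,247),(179,261),(149,255)]
n,l,s,ce=cv2.connectedComponentsWithStats(m)
P=[]
for k,a in enumerate(ap):
    d=np.hypot(*(ce[1:]-a).T); i=d.argmin()+1; P.append(onz(c["wrist"],*ce[i],.056)[:2]); print(k,ce[i].round(1),s[i][4],round(d.min(),1))
P=np.array(P); az=np.radians(126-36*np.arange(8))
def res(x):
    a=np.arctan2(P[:,1]-x[1],P[:,0]-x[0])-az-x[2]; return (a+np.pi)%(2*np.pi)-np.pi
r=least_squares(res,[*P.mean(0),0]); X,Y,yaw=r.x
print("dial",X,Y,"yaw deg",np.degrees(yaw),"res",np.degrees(r.fun).round(1),"rad",np.hypot(*(P-r.x[:2]).T).round(4))
R=np.array([[np.cos(yaw),-np.sin(yaw)],[np.sin(yaw),np.cos(yaw)]])
O=r.x[:2]-R@[0,.055]; print("origin",O); w=lambda x,y:O+R@[x,y]
print("key pred",w(0,-.065))
kk=tri(c["side"],(283,240),c["scene"],(238,203)); print("key tri",kk)
for n in c: print(n,"key px",proj(c[n],[*w(0,-.065),.077]).round(1),"hub",proj(c[n],[*w(0,.055),.066]).round(1),
 "tips",[proj(c[n],[*w(.042*np.cos(a),.055+.042*np.sin(a)),.092]).round(0).tolist() for a in az[:4]])
np.save("fr.npy",[*O,yaw])
b=[]
for n in ["side","wrist","scene"]:
    I=rd(n+"0.png"); cv2.imwrite(f"pics/{n}_c.png",I); 
    x,y={"side":(200,150),"wrist":(90,140),"scene":(215,170)}[n]; ww={"side":140,"wrist":150,"scene":120}[n]
    b.append(cv2.resize(I[y:y+ww,x:x+ww],(266,266),interpolation=cv2.INTER_CUBIC))
cv2.imwrite("pics/crops0.png",np.clip(np.hstack(b)*1.4,0,255))
E
python3 m.py
```

```text
0 [129. 172.] 45 0.1
1 [158.9 162.2] 18 0.2
2 [190.8 168.2] 26 0.2
3 [214.5 191.9] 24 1.5
4 [220.1 222. ] 32 0.9
5 [206.5 247.5] 36 1.6
6 [179.2 259.6] 41 1.4
7 [147.9 253.4] 42 2.0
dial 0.5089718807916059 -0.01746779523458113 yaw deg 5.48000965959238 res [-0.2  0.2  0.2 -0.3 -0.   0.2  0.  -0. ] rad [0.0536 0.05   0.0509 0.0515 0.0525 0.0531 0.0538 0.0538]
origin [ 0.5142243  -0.07221642]
key pred [ 0.5204317  -0.13691934]
key tri (array([ 0.52173124, -0.13438164,  0.07285689]), np.float64(0.0009629308804276097))
scene key px [237.2 200.8] hub [290.7 214. ] tips [[309.0, 200.0], [311.0, 209.0], [305.0, 216.0], [293.0, 219.0]]
side key px [282.9 240.1] hub [266.5 201.9] tips [[252.0, 187.0], [261.0, 182.0], [272.0, 182.0], [281.0, 186.0]]
wrist key px [184.8 324.7] hub [165.8 214.1] tips [[120.0, 188.0], [146.0, 177.0], [176.0, 183.0], [197.0, 204.0]][ WARN:0@0.808] global loadsave.cpp:1063 imwrite_ Unsupported depth image for selected encoder is fallbacked to CV_8U.
```

View pics/crops0.png

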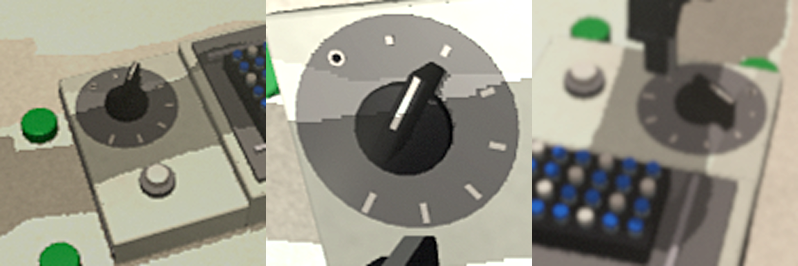

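Both views agree that the dial starts in position 2. The wing tip is at (176,184) in the wrist view and (271,183) in the side view, each within 1 px of the prediction. Next I'll plan the push as an arc, with the shut fingers lying flat against the wing.

```bash
cat > p.py <<'E'
from h import *
O0,O1,yaw=np.load("fr.npy"); R=np.array([[np.cos(yaw),-np.sin(yaw)],[np.sin(yaw),np.cos(yaw)]])
hub=np.array([O0,O1])+R@[0,.055]; key=np.array([O0,O1])+R@[0,-.065]
def wing(pos,gap,r=.030):   # TCP xy + phi(deg) to lie along the wing's ccw side at dial position pos
    a=np.radians(126-36*pos)+yaw; u=np.array([np.cos(a),np.sin(a)]); n=np.array([-u[1],u[0]])
    return [*(hub+r*u+(.016+gap)*n), np.degrees(a)]
def rows(start,targets):    # (x,y,z,phi deg)
    f=np.radians(start[3]); tx=[-np.sin(f),np.cos(f)]; ty=[np.cos(f),np.sin(f)]
    for t in targets:
        d=np.array(t[:2])-start[:2]
        print([round(v,3) for v in [d@tx/.5,d@ty/.5,(start[2]-t[2])/.5,0,0,(start[3]-t[3])/120]],"->",np.round(t,4))
def now():
    s=observe(); p=s["position"]; r=s["tool_rot"]
    print("t",s["clock"],"pos",p.round(4),"rot",np.round(r,4),"F",s["force"].round(2),"w",round(s["grip_width"],4))
    return [*p,90-np.degrees(r[2])] if 0 else [*p,np.degrees(r[2])-90]
E
python3 - <<'E'
from p import *
s=now(); x,y,f=wing(2,.012); rows(s,[[x,y,.15,f]]); rows([x,y,.15,f],[[x,y,.076,f]])
E
```

```text
t 0.15 pos [ 0.6248 -0.      0.2309] rot [-3.1408  0.      1.5708] F [-0.1   0.13  0.53] w 0.0851
[np.float64(0.045), np.float64(-0.249), np.float64(0.162), 0, 0, np.float64(-0.496)] -> [5.001e-01 2.260e-02 1.500e-01 5.948e+01]
[np.float64(0.0), np.float64(0.0), 0.148, 0, 0, np.float64(0.0)] -> [5.001e-01 2.260e-02 7.600e-02 5.948e+01]
```

>>> play_rows --pt "0 0 0.05 0 0 -0.07 1" --pt "0.045 -0.249 0.162 0 0 -0.496 1" --pt "0.045 -0.249 0.162 0 0 -0.496 1" --pt "0.045 -0.249 0.162 0 0 -0.496 1" --pt "0.045 -0.249 0.162 0 0 -0.496 1" --pt "0.045 -0.249 0.162 0 0 -0.496 1" --pt "0.045 -0.249 0.162 0 0 -0.496 1" --pt "0.045 -0.249 0.162 0 0 -0.496 1" --pt "0.045 -0.249 0.162 0 0 -0.496 1" --pt "0.045 -0.249 0.162 0 0 -0.496 1" --newtons 40

```text
clock: 1.15
position: [0.5005, 0.0225, 0.1503]
tool_rot: [-3.142, -0.0, 2.606]
force: [0.8, -0.4, 0.2]
grip_width: -0.0001
finger_force: 0.0
```

```bash
python3 - <<'E'
from p import *
s=now()
x,y,f=wing(2,.012)
b=[]
for n in ["side","wrist"]:
    I=grab_frame(n); save(n+"1.png",I); b.append(I)
    c=get_calibration(n); print(n,"hub",proj(c,[*hub,.066]),"key",proj(c,[*key,.077]),"tcp",proj(c,s[:3]),"marks",[proj(c,[*(hub+.052*np.array([np.cos(a+yaw),np.sin(a+yaw)])),.056]).round(0).tolist() for a in np.radians(126-36*np.arange(8))])
a=cv2.resize(b[0][130:270,190:330],(400,400),interpolation=cv2.INTER_CUBIC); w=cv2.resize(b[1],(533,400))
save("v1.png",np.hstack([a,w])[:, :800])
E
```

```text
t 1.15 pos [0.5005 0.0225 0.1503] rot [-3.1415 -0.      2.6061] F [ 0.84 -0.36  0.18] w -0.0001
side hub [266.54226841 201.91751158] key [282.85640706 240.12011013] tcp [258.11756535 165.00899123] marks [[249.0, 195.0], [260.0, 189.0], [274.0, 189.0], [285.0, 195.0], [289.0, 205.0], [285.0, 215.0], [273.0, 222.0], [259.0, 222.0]]
wrist hub [243.43707886 257.15872699] key [122.45426654 345.08476053] tcp [283.13886798 276.1871188 ] marks [[264.0, 191.0], [299.0, 215.0], [311.0, 252.0], [298.0, 286.0], [266.0, 307.0], [228.0, 307.0], [195.0, 287.0], [179.0, 252.0]]
```

View pics/v1.png

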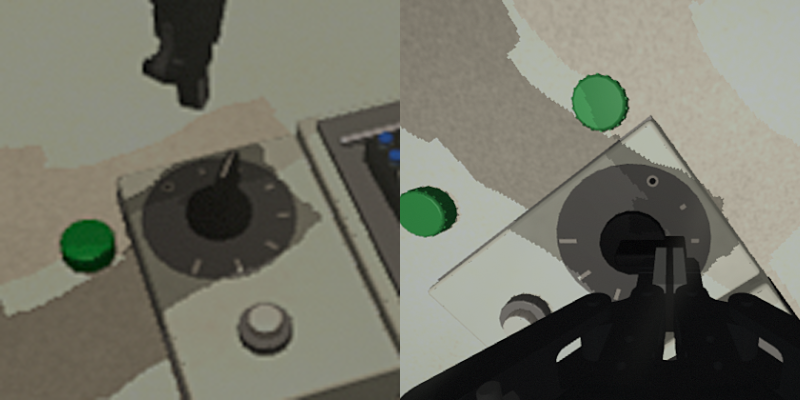

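The side view shows the finger tip at about (257,167), above the front-left of the dial, and the wing still at position 2. In the wrist view the disc centre (243,255) and the ring (265,190) match the prediction. Next: descend and push one click.

```bash
python3 - <<'E'
from p import *
W=lambda p,g:[*wing(p,g)[:2],.076,wing(p,g)[2]]
print("A");rows(W(2,.012),[W(2,.006),W(2,0)]+[W(p,0) for p in np.arange(2.2,3.01,.1)])
print("B");rows(W(2.85,0),[W(p,0) for p in np.arange(2.95,3.86,.1)])
print("C");rows(W(3.85,0),[W(p,0) for p in np.arange(3.95,4.76,.1)]+[W(4.75,.015)])
E
```

```text
A
[np.float64(-0.012), np.float64(0.0), 0.0, 0, 0, np.float64(0.0)] -> [5.053e-01 1.950e-02 7.600e-02 5.948e+01]
[np.float64(-0.024), np.float64(0.0), 0.0, 0, 0, np.float64(0.0)] -> [5.104e-01 1.650e-02 7.600e-02 5.948e+01]
[np.float64(-0.032), np.float64(0.004), 0.0, 0, 0, np.float64(0.06)] -> [5.147e-01 1.610e-02 7.600e-02 5.228e+01]
[np.float64(-0.036), np.float64(0.005), 0.0, 0, 0, np.float64(0.09)] -> [5.168e-01 1.560e-02 7.600e-02 4.868e+01]
[np.float64(-0.04), np.float64(0.006), 0.0, 0, 0, np.float64(0.12)] -> [5.188e-01 1.510e-02 7.600e-02 4.508e+01]
[np.float64(-0.044), np.float64(0.007), 0.0, 0, 0, np.float64(0.15)] -> [5.208e-01 1.440e-02 7.600e-02 4.148e+01]
[np.float64(-0.048), np.float64(0.008), 0.0, 0, 0, np.float64(0.18)] -> [5.228e-01 1.360e-02 7.600e-02 3.788e+01]
[np.float64(-0.053), np.float64(0.008), 0.0, 0, 0, np.float64(0.21)] -> [5.247e-01 1.270e-02 7.600e-02 3.428e+01]
[np.float64(-0.057), np.float64(0.008), 0.0, 0, 0, np.float64(0.24)] -> [5.266e-01 1.160e-02 7.600e-02 3.068e+01]
[np.float64(-0.061), np.float64(0.008), 0.0, 0, 0, np.float64(0.27)] -> [5.284e
[... 1768 characters left out ...]
oat64(-0.02), np.float64(0.007), 0.0, 0, 0, np.float64(0.15)] -> [ 5.429e-01 -1.570e-02  7.600e-02 -2.512e+01]
[np.float64(-0.024), np.float64(0.008), 0.0, 0, 0, np.float64(0.18)] -> [ 5.430e-01 -1.790e-02  7.600e-02 -2.872e+01]
[np.float64(-0.029), np.float64(0.008), 0.0, 0, 0, np.float64(0.21)] -> [ 5.429e-01 -2.000e-02  7.600e-02 -3.232e+01]
[np.float64(-0.033), np.float64(0.008), 0.0, 0, 0, np.float64(0.24)] -> [ 5.427e-01 -2.210e-02  7.600e-02 -3.592e+01]
[np.float64(-0.037), np.float64(0.008), 0.0, 0, 0, np.float64(0.27)] -> [ 5.423e-01 -2.420e-02  7.600e-02 -3.952e+01]
[np.float64(-0.012), np.float64(0.024), 0.0, 0, 0, np.float64(0.27)] -> [ 5.518e-01 -1.260e-02  7.600e-02 -3.952e+01]
```

>>> play_rows --pt "0 0 0.05 0 0 0 1" --pt "0 0 0.1 0 0 0 1" --pt "0 0 0.13 0 0 0 1" --pt "0 0 0.148 0 0 0 1" --pt "0 0 0.148 0 0 0 1"

```text
clock: 1.75
position: [0.5, 0.0226, 0.0755]
tool_rot: [-3.141, -0.001, 2.609]
force: [-0.6, 1.0, 0.5]
grip_width: -0.0004
finger_force: 0.0
```

>>> play_rows --pt "-0.012 0 0 0 0 0 1" --pt "-0.018 0 0 0 0 0 1" --pt "-0.024 0 0 0 0 0 1" --pt "-0.028 0.002 0 0 0 0.03 1" --pt "-0.032 0.004 0 0 0 0.06 1" --pt "-0.036 0.005 0 0 0 0.09 1"

```text
clock: 2.35
position: [0.5171, 0.0157, 0.0767]
tool_rot: [-3.141, -0.001, 2.418]
force: [-4.6, 3.3, 3.2]
grip_width: -0.0
finger_force: 2.5
```

>>> play_rows --pt "-0.004 0.002 0 0 0 0.03 1" --pt "-0.008 0.004 0 0 0 0.06 1" --pt "-0.012 0.005 0 0 0 0.09 1" --pt "-0.016 0.006 0 0 0 0.12 1" --pt "-0.02 0.007 0 0 0 0.15 1" --pt "-0.022 0.008 0 0 0 0.165 1" --pt "-0.022 0.008 0 0 0 0.165 1"

```text
clock: 3.05
position: [0.5285, 0.0112, 0.0765]
tool_rot: [3.141, 0.0, 2.075]
force: [-0.1, -0.2, -0.7]
grip_width: 0.0003
finger_force: 0.0
```

```bash
python3 - <<'E'
from p import *
s=now(); print(wing(2.85,0))
b=[]
for n in ["side","scene"]:
    I=grab_frame(n); c=get_calibration(n)
    print(n,[(p,proj(c,[*(hub+.042*np.array([np.cos(a),np.sin(a)])),.092]).round(0).tolist()) for p in (2,3,4,5,6) for a in [np.radians(126-36*p)+yaw]])
    x,y,w={"side":(205,140,120),"scene":(230,160,120)}[n]
    b.append(cv2.resize(I[y:y+w,x:x+w],(400,400),interpolation=cv2.INTER_CUBIC))
save("v2.png",np.clip(np.hstack(b)*1.4,0,255).astype(np.uint8))
E
```

```text
t 3.05 pos [0.5285 0.0112 0.0765] rot [3.1412e+00 2.0000e-04 2.0753e+00] F [-0.09 -0.21 -0.71] w 0.0003
[np.float64(0.5275132429731545), np.float64(0.011031641399370804), np.float64(28.880009659592368)]
side [(2, [272.0, 182.0]), (3, [281.0, 186.0]), (4, [285.0, 195.0]), (5, [281.0, 203.0]), (6, [272.0, 208.0])]
scene [(2, [305.0, 216.0]), (3, [293.0, 219.0]), (4, [281.0, 217.0]), (5, [272.0, 210.0]), (6, [272.0, 202.0])]
```

View pics/v2.png

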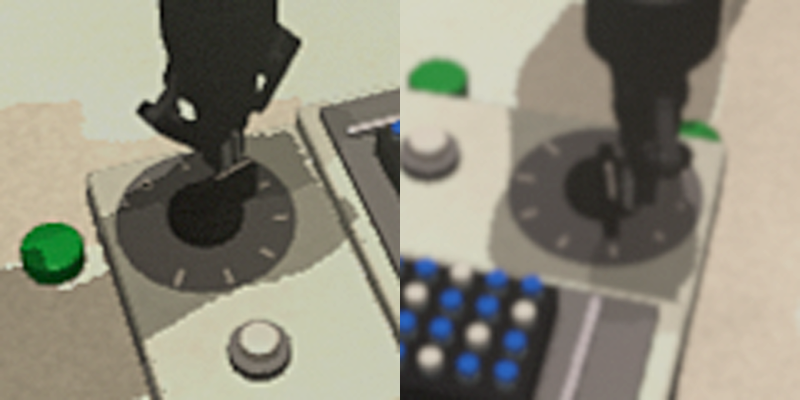

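The side view puts the wing tip at (281,187) and the scene view at (294,221), both matching position 3. One click is done and the force is back to zero. Now the next click.

>>> play_rows --pt "-0.004 0.002 0 0 0 0.03 1" --pt "-0.008 0.004 0 0 0 0.06 1" --pt "-0.012 0.005 0 0 0 0.09 1" --pt "-0.016 0.006 0 0 0 0.12 1" --pt "-0.02 0.007 0 0 0 0.15 1"

```text
clock: 3.65
position: [0.5358, 0.0048, 0.0763]
tool_rot: [-3.141, -0.001, 1.761]
force: [-2.0, 3.3, 0.8]
grip_width: 0.0
finger_force: 1.9
```

>>> play_rows --pt "-0.004 0.002 0 0 0 0.03 1" --pt "-0.008 0.004 0 0 0 0.06 1" --pt "-0.012 0.005 0 0 0 0.09 1" --pt "-0.016 0.006 0 0 0 0.12 1" --pt "-0.02 0.007 0 0 0 0.15 1" --pt "-0.02 0.007 0 0 0 0.15 1"

```text
clock: 4.25
position: [0.5414, -0.0051, 0.0763]
tool_rot: [-3.142, 0.0, 1.447]
force: [-0.4, -0.2, 0.4]
grip_width: -0.0002
finger_force: 0.0
```

```bash
python3 - <<'E'
from p import *
s=now(); print(wing(3.85,0))
E
```

```text
t 4.25 pos [ 0.5414 -0.0051  0.0763] rot [-3.1415e+00  1.0000e-04  1.4469e+00] F [-0.4  -0.21  0.4 ] w -0.0002
[np.float64(0.5407237064474204), np.float64(-0.0053096059153296855), np.float64(-7.119990340407614)]
```

The force rose and then dropped, so that's the second click. Now the third.

>>> play_rows --pt "-0.004 0.002 0 0 0 0.03 1" --pt "-0.008 0.004 0 0 0 0.06 1" --pt "-0.012 0.005 0 0 0 0.09 1" --pt "-0.016 0.006 0 0 0 0.12 1" --pt "-0.02 0.007 0 0 0 0.15 1"

```text
clock: 4.75
position: [0.5439, -0.0146, 0.0764]
tool_rot: [3.141, -0.001, 1.134]
force: [1.7, 2.9, -0.6]
grip_width: 0.0
finger_force: 2.0
```

>>> play_rows --pt "-0.004 0.002 0 0 0 0.03 1" --pt "-0.008 0.004 0 0 0 0.06 1" --pt "-0.012 0.005 0 0 0 0.09 1" --pt "-0.016 0.006 0 0 0 0.12 1" --pt "-0.016 0.006 0 0 0 0.12 1"

```text
clock: 5.25
position: [0.5428, -0.0239, 0.0762]
tool_rot: [-3.141, 0.0, 0.883]
force: [0.1, 0.2, -0.1]
grip_width: 0.0006
finger_force: 0.0
```

>>> play_rows --pt "0.016 0 0 0 0 0 1" --pt "0.03 0 0 0 0 0 1" --pt "0.03 0 -0.05 0 0 0 1" --pt "0.03 0 -0.12 0 0 0 1" --pt "0.03 0 -0.15 0 0 0 1" --pt "0.03 0 -0.15 0 0 0 1"

```text
clock: 5.85
position: [0.554, -0.0115, 0.1534]
tool_rot: [3.139, -0.003, 0.884]
force: [0.4, 0.2, -0.3]
grip_width: -0.0002
finger_force: 0.0
```

```bash
python3 - <<'E'
from p import *
s=now()
b=[]
for n in ["side","scene","wrist"]:
    I=grab_frame(n); c=get_calibration(n)
    print(n,[(p,proj(c,[*(hub+.042*np.array([np.cos(a),np.sin(a)])),.092]).round(0).tolist()) for p in (3,4,5,6) for a in [np.radians(126-36*p)+yaw]])
    x,y,w={"side":(205,140,120),"scene":(230,160,120),"wrist":(70,0,420)}[n]
    b.append(cv2.resize(I[y:y+w,x:x+w],(266,266),interpolation=cv2.INTER_CUBIC))
save("v3.png",np.clip(np.hstack(b)*1.4,0,255).astype(np.uint8))
rows(s,[[*key,.105,-20]]); rows([0,0,.105,0],[[0,0,.077,0],[0,0,.070,0],[0,0,.0685,0]])
E
```

```text
t 5.85 pos [ 0.554  -0.0115  0.1534] rot [ 3.1391e+00 -2.7000e-03  8.8390e-01] F [ 0.36  0.16 -0.28] w -0.0002
side [(3, [281.0, 186.0]), (4, [285.0, 195.0]), (5, [281.0, 203.0]), (6, [272.0, 208.0])]
scene [(3, [293.0, 219.0]), (4, [281.0, 217.0]), (5, [272.0, 210.0]), (6, [272.0, 202.0])]
wrist [(3, [266.0, 227.0]), (4, [294.0, 253.0]), (5, [299.0, 287.0]), (6, [282.0, 316.0])]
[np.float64(-0.237), np.float64(0.107), np.float64(0.097), 0, 0, np.float64(-0.161)] -> [  0.5204  -0.1369   0.105  -20.    ]
[np.float64(0.0), np.float64(0.0), 0.056, 0, 0, 0.0] -> [0.    0.    0.077 0.   ]
[np.float64(0.0), np.float64(0.0), 0.07, 0, 0, 0.0] -> [0.   0.   0.07 0.  ]
[np.float64(0.0), np.float64(0.0), 0.073, 0, 0, 0.0] -> [0.     0.     0.0685 0.    ]
```

View pics/v3.png

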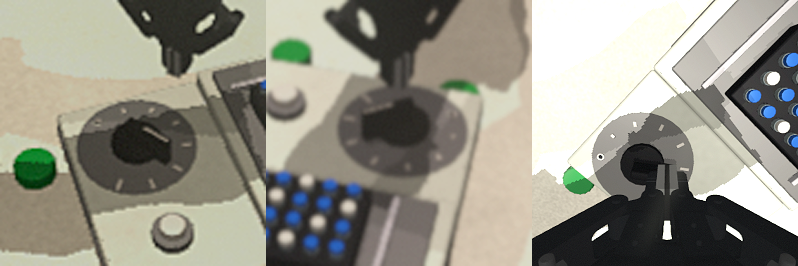

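The wing tip is at (281,204) in the side view and (273,210) in the scene view, so the dial rests in position 5. Now over to the key.

>>> play_rows --pt "-0.08 0.036 0 0 0 -0.05 1" --pt "-0.16 0.072 0 0 0 -0.1 1" --pt "-0.236 0.105 0 0 0 -0.161 1" --pt "-0.236 0.105 0.04 0 0 -0.161 1" --pt "-0.236 0.105 0.097 0 0 -0.161 1" --pt "-0.236 0.105 0.117 0 0 -0.161 1" --pt "-0.236 0.105 0.117 0 0 -0.161 1"

```text
clock: 6.7
position: [0.517, -0.1363, 0.0911]
tool_rot: [-3.138, 0.001, 1.219]
force: [0.1, 0.3, 0.5]
grip_width: 0.0001
finger_force: 0.0
```

```bash
python3 - <<'E'
from p import *
s=now(); print(key)
b=[]
for n in ["side","scene"]:
    I=grab_frame(n); c=get_calibration(n)
    print(n,"key",proj(c,[*key,.077]),"tcp",proj(c,s[:3]))
    x,y,w={"side":(215,160,120),"scene":(190,150,120)}[n]
    b.append(cv2.resize(I[y:y+w,x:x+w],(400,400),interpolation=cv2.INTER_CUBIC))
save("v4.png",np.clip(np.hstack(b)*1.4,0,255).astype(np.uint8))
E
```

```text
t 6.7 pos [ 0.517  -0.1363  0.0911] rot [-3.1381e+00  7.0000e-04  1.2194e+00] F [0.13 0.26 0.46] w 0.0001
[ 0.5204317  -0.13691934]
side key [282.85640706 240.12011013] tcp [281.2005258  236.41667874]
scene key [237.24202412 200.84306593] tcp [237.71057137 195.06677436]
```

View pics/v4.png

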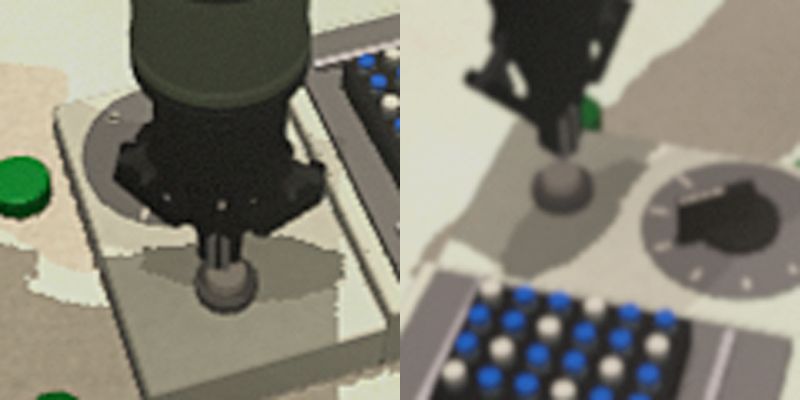

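The side view shows the button at (283,242) and the tip a few mm short of its middle. I'll shift about 5 mm forward and press.

>>> play_rows --pt "0.005 0.009 0 0 0 0 1" --pt "0.005 0.009 0.012 0 0 0 1" --pt "0.005 0.009 0.024 0 0 0 1" --pt "0.005 0.009 0.03 0 0 0 1" --pt "0.005 0.009 0.035 0 0 0 1" --pt "0.005 0.009 0.039 0 0 0 1" --pt "0.005 0.009 0.039 0 0 0 1"

```text
clock: 7.5
position: [0.5229, -0.1358, 0.0731]
tool_rot: [-3.141, -0.0, 1.219]
force: [-1.4, 1.7, 4.1]
grip_width: -0.0001
finger_force: 1.8
```

>>> play_rows --pt "0 0 0.003 0 0 0 1" --pt "0 0 0.005 0 0 0 1" --pt "0 0 0.005 0 0 0 1" --pt "0 0 0.005 0 0 0 1"

```text
clock: 7.9
position: [0.523, -0.1359, 0.071]
tool_rot: [-3.142, -0.0, 1.219]
force: [-3.8, 2.0, 8.7]
grip_width: -0.0001
finger_force: 4.5
```

>>> play_rows --pt "0 0 0.002 0 0 0 1" --pt "0 0 0.003 0 0 0 1" --pt "0 0 0.003 0 0 0 1" --pt "0 0 0.003 0 0 0 1"

```text
clock: 8.3
position: [0.5232, -0.1359, 0.0706]
tool_rot: [3.141, -0.0, 1.219]
force: [-10.5, 5.1, 34.2]
grip_width: -0.0
finger_force: 16.7
```

34 N with no further travel: the key is fully down. Now lift off.

>>> play_rows --pt "0 0 -0.01 0 0 0 1" --pt "0 0 -0.04 0 0 0 1" --pt "0 0 -0.1 0 0 0 1" --pt "0 0 -0.18 0 0 0 1" --pt "0 0 -0.24 0 0 0 1" --pt "0 0 -0.24 0 0 0 1" --pt "0 0 -0.24 0 0 0 1"

```text
clock: 9.0
position: [0.5234, -0.136, 0.1897]
tool_rot: [3.14, -0.0, 1.219]
force: [0.3, 0.2, -0.1]
grip_width: -0.0001
finger_force: 0.0
```

```bash
python3 - <<'E'
from p import *
s=now()
b=[]
for n in ["side","scene"]:
    I=grab_frame(n)
    b.append(cv2.resize(I,(400,300),interpolation=cv2.INTER_AREA)); x,y,w={"side":(205,140,120),"scene":(200,150,120)}[n]
    b.append(cv2.resize(I[y:y+w,x:x+w],(400,300),interpolation=cv2.INTER_CUBIC))
save("v5.png",np.clip(np.vstack([np.hstack(b[:2]),np.hstack(b[2:])])*1.3,0,255).astype(np.uint8))
E
```

```text
t 9.0 pos [ 0.5234 -0.136   0.1897] rot [ 3.1402e+00 -3.0000e-04  1.2189e+00] F [ 0.33  0.22 -0.14] w -0.0001
```

View pics/v5.png

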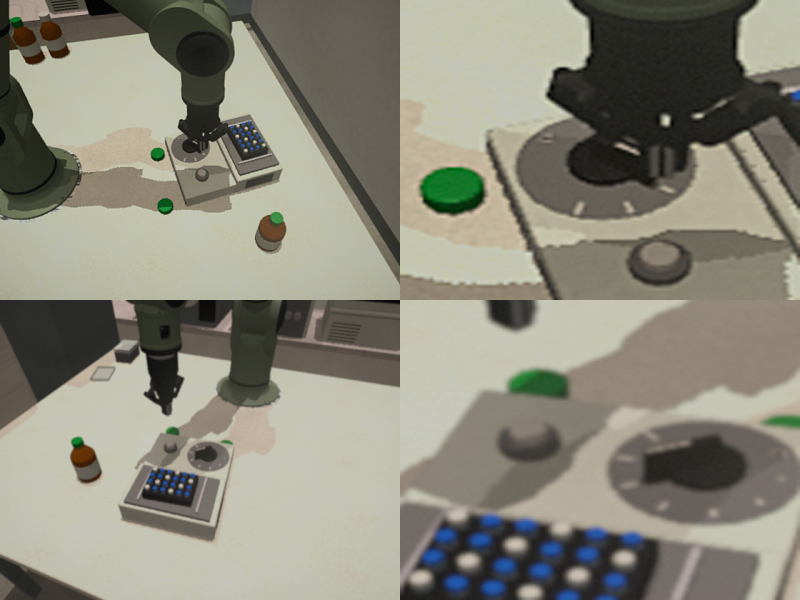

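The key is up again. The wing tip in the scene crop is at about (645,455), the same place as before the press, so the dial is still in position 5. The caps, bottle and rack haven't moved, and the arm is clear of everything.

```bash
python3 -c "
from workcell import *
print(job_done())"
```

```text
the job is handed in; nothing more can be done
None
```

The dial went from position 2 to position 5, the start key was pressed fully down and came back up, nothing else was seen to move, and the job was handed in at about 9 s.

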